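Seat a lens barrel in the V-block against its stop gate and hold it down

TASK

Swing the stop gate of the V-block fixture shut until it snaps home on its ball catch, then take the longer of the two lens barrels from the wooden rack and lay it in the V with its narrow stepped nose up against the gate, the gate still snapped home. Press the barrel gently down, with about 10 N, so that it bears on both sides of the V, and finish like that, still holding it down with the gripper so that it can be clamped. Leave the short barrel, the steel block and the screwdriver where they are.

Things in the scene. Friction and masses are not known exactly. Their poses are not given: they have to be found in the camera images.
- gate (a joint): angle of the stop gate on its upright hinge: 0 = shut, grows as its free edge swings away from the V (to 1.4). Slight friction: it stays where left. From 0.13 rad inwards a spring ball bears on the gate's edge; past about 0.06 rad it snaps the gate to 0 and keeps it there. The last push takes up to about 8 N near the free edge; a like force outwards opens it again
- gate_hinge (a point): point on the gate's hinge axis (upright, fixed in the fixture), 62 mm above the bench; axes as v_seat. The shut gate runs from here along -y, its mid-plane through the hinge axis. The hinge post, 92 mm tall, stands on the +y side; the catch post, 49 mm tall, stands just past the free edge of the shut gate
- gate_push (a point): good place to push: on the gate's OUTER face (away from the V) near its free edge, 68 mm from the hinge axis, 74 mm above the bench; moves with the gate. x = gate's normal, through the gate towards the V (the way to push); -y runs from hinge to free edge. The gate: aluminium plate 6 mm thick, 9 to 87 mm from the hinge axis, 16 to 86 mm above the bench, a small black knob low on it
- gate_face (a point): centre of the gate's 21 mm light hole on its INNER face (towards the V), 44 mm from the hinge axis, 62 mm above the bench; moves with the gate. x = gate's normal, pointing into the V. With the gate shut, the nose of the seated barrel touches here
- v_seat (a point): where the middle (origin) of the long barrel lies when fully seated in the V with its nose touching the shut gate: 62 mm above the bench, 60 mm from the shut gate's inner face; fixed in the fixture. x = along the V, away from the gate; y across; z up. From -29 to +27 mm along x the V is interrupted by a gap for fingers, free down to 22 mm above the bench
- fixture: V-block fixture, bolted down: aluminium base 158 x 142 x 12 mm, on it two steel blocks with a 90 degree V, each 24 mm long along x, 68 mm wide, 62 mm tall, 56 mm apart; the shut gate stands 7 mm before the first. Origin on the bench under the middle of the V; axes as v_seat
- liner_left: slippery white acetal liners (friction about 0.2), 3 mm thick, on the +y flank of the V (one on each block), on which the barrel bears; origin and axes as fixture
- liner_right: the same on the -y flank of the V
- lens_long: the longer lens barrel: dark metal cylinder, 36 mm diameter, 120 mm long, 0.13 to 0.24 kg. Origin at mid length on its axis; x along it from the bright nose (31 mm diameter, 8 mm long, at -x) to the end with black grooves (+x). It lies level in one of the rack's notches, axis 46 mm above the bench, nose pointing roughly as the gate end of the V does
- lens_nose (a point): centre of the end face of the long barrel's nose, 60 mm from its origin along -x; axes as lens_long
- lens_short: bystander: the other barrel, also 36 mm in diameter but only 84 mm long, in the other notch; origin at mid length on its axis, x along it
- lens_rack: wooden rack, fixed: base 92 x 128 x 8 mm with two upright bars, 34 mm tall, 10 mm thick, 50 mm of free space between them for fingers; in them V notches at y = +40 and -40 mm; which barrel lies where varies. Origin under its centre on the bench; the barrels lie along its x
- block: bystander: small plain steel block, 30 x 45 x 31 mm, with a hole in its top; origin under its centre
- driver: bystander: small screwdriver with green handle, 137 x 22 x 23 mm; origin under its centre, length along its x

How it is judged:
On the way, in this order (a step that is already met when the one before it is completed fails the run):
1. the stop gate is shut and snapped home on its catch (value of joint gate below 0.02 rad), for 0.2 s.
2. the long barrel lies in the V, nose against the shut gate (value of joint gate below 0.02 rad and angle between the x axis of lens_long and the x axis of v_seat, either way round below 0.04 rad and y of lens_long in the frame of v_seat between -0.002 and 0.002 m and z of lens_long in the frame of v_seat between -0.0025 and 0.002 m and x of lens_nose in the frame of gate_face between -0.003 and 0.003 m), for 0.2 s.
At the end, for the whole second after the job is handed in: Gate shut on its catch (below 0.02 rad); long barrel still, in the V: within 0.04 rad and 2 mm of the V's axis, nose within 3 mm of the gate, held down by the gripper so that each flank's liner bears 2.5 to 25 N (its weight alone gives under 1.7 N each); short barrel in its notch (all of step 2 and contact force between liner_left and lens_long between 2.5 and 25 N and contact force between liner_right and lens_long between 2.5 and 25 N and contact force between any of the fingers, the arm and lens_long above 2 N and linear speed of lens_long below 0.01 m/s and distance of lens_short from where it was at the start of the episode below 0.02 m); the arm keeps its last pose, push and grip.
It fails at once if the lens barrel is slammed into or rammed against the fixture (over 80 N) (contact force between lens_long and fixture above 80 N).
It fails at once if the short barrel is disturbed (moved 20 mm) (distance of lens_short from where it was at the start of the episode above 0.02 m).
It fails at once if the steel block or the screwdriver is disturbed (moved 30 mm) (distance of any of block, driver from where it was at the start of the episode above 0.03 m).
It also fails if it takes over 58 s, if anything falls off the work surface, if the arm or the gripper's body presses on something with over 40 N, if the wrist force passes 120 N, or if a joint passes its speed limit or range.

ROBOT

A 7-joint arm with a two-finger parallel gripper is mounted at the origin on a cart in front of the work surface, level with it; the furniture and walls round the work are solid. World frame = base frame: x ahead of the robot, y to its left, z up, the work surface at z = 0. Lengths are in m, angles in rad, forces in N, time in s.
With the tool pointing down it reaches from about 0.4 to 0.85 m from the base axis. Payload 4.5 kg.
Tool frame: the origin (TCP) lies midway between the tips of the shut fingers; the grasp point (between the pads) lies 19 mm behind it; z points along the fingers, y is the line along which they close (so a half turn about z gives the same grasp; the last joint's range is limited). The gripper opens to 88 mm and grips with 3 to 60 N. Pads are 18 mm wide; open, the fingers measure 123 mm over their backs; the gripper's body (75 mm by 187 mm) begins 45 mm behind the grasp point.
Start: joints at [-1.302, 0.689, -0.195, 1.565, 0.157, 0.902, -0.215], TCP at [0.145, 0.608, 0.239] pointing down, gripper open.
Joint ranges: [-3.01, 3.01], [-0.46, 2.08], [-1.47, 1.51], [0.13, 2.56], [-1, 4.14], [0.04, 2.09], [-2.66, 2.66]. Speed limits (rad/s): [2.57, 2.57, 3.14, 3.14, 3.14, 3.14, 3.14].

INTERFACE

Orientations are given as a unit quaternion [x, y, z, w].
In Python, from plant import get_state, viewer, workorder gives the robot as it stands. The module is installed in compiled form; this text tells all that it offers.
- The arm moves only by the tool step_arm, never from a script. Its argument "motion" is a list of rows, each an object of numbers: "wx", "wy", "wz": the turn, a rotation vector about the tool's x, y, z each as a share of 180 degrees, from -1 to 1; "dx", "dy", "dz": the shift along the tool's x, y, z each as a share of 8 cm, from -1 to 1; "claw": the finger opening in mm, from 0 to 88.1. A call has 1 to 8 rows; each row is the pose to reach, as a shift and turn from the pose commanded when the call began, along the tool's axes at that moment, turning the shorter way round; what a row does not reach only later rows make up. A row lasts 1/10 s, in which the tool goes at most 50 mm and 8.59 degrees, less where a joint would pass 70% of its speed; a pose out of reach is approached as far as the arm can. A call with a number of a shift or a turn outside -1 to 1 is refused whole. A call with a gripper value outside its range is refused whole. The fingers move at their own pace and stop on an object; "force" is the grip in N (left out, the last holds). Time passes only in rows, so rows that repeat a pose let the fingers close. It gives the time, the measured TCP pose, the force, the opening and the grip force at its end, in the units of the state.
- get_state(): the state, without advancing time (a new reading comes with each control period).
- viewer.snapshot(name): name is "side" or "top"; returns (picture, depth): 384x512x3 uint8, red, green, blue; 384x512 float32, m along the optical axis (not along the pixel's ray), 0 where there is no reading.
- viewer.calibration(name): a dict with "vfov" (degrees; the focal length in pixels is half the picture's height over the tangent of half this angle, whatever the lens; pixels are square), "cx", "cy" (the principal point, pixels), "extrinsics" (4x4, takes a point from camera to world coordinates). Camera axes: x right, y down, z forward; pixel columns grow to the right and rows downward; lengths in m; the calibration is good to about 2 mm. A picture is of the moment at which its call begins. calibration takes no time and is no camera call.
- workorder.finish_job(): hands the job in; it is judged then, once.
The state is a dict: "clock": time; "q": joint angles; "qd": joint speeds; "joint_torque": joint torques, N m; "tool_pos": TCP position; "eef_rot": TCP orientation; "contact_force": force on the tool from outside, world axes, zero at the start; "moment": the same for the moment, N m; "opening": opening from 0.0 (shut) to 1.0 (fully open); "finger_force": force on a finger pad.
Only numpy, scipy, OpenCV 4.12 (cv2) and the standard library are available. Lean on these libraries where they do the work, as an engineer would, in place of code of your own. Each camera call takes 0.05 s, during which the arm holds its last target. There are 200 camera calls.

## Working session

There is one attempt and no reset: what is moved stays moved. The work goes in short steps, Python scripts to look and compute and a tool call to move; the robot and the scene stay as the last step left them, time stands still between calls to the robot, and variables do not carry over. Pictures are saved under pics/ and viewed, at most 10 in all, crops included, and the job is handed in when it is done.

Besides the shell and the picture viewer there is one more tool, called after "Emit:" as name(argument=value, ...), one argument or row to a line, values as JSON. step_arm: Moves the arm, as the interface text tells. Shift numbers are shares of 8 cm and turn numbers shares of 180 degrees, none past 1 either way. Its arguments: {"type":"object","properties":{"motion":{"type":"array","items":{"type":"object","properties":{"wx":{"type":"number","minimum":-1,"maximum":1},"wy":{"type":"number","minimum":-1,"maximum":1},"wz":{"type":"number","minimum":-1,"maximum":1},"dx":{"type":"number","minimum":-1,"maximum":1},"dy":{"type":"number","minimum":-1,"maximum":1},"dz":{"type":"number","minimum":-1,"maximum":1},"claw":{"type":"number"}}}},"force":{"type":"number"}},"required":["motion"]}

```bash
mkdir -p pics
cat > h.py <<'E'
import numpy as np, cv2
from plant import get_state, viewer, workorder
from scipy.spatial.transform import Rotation as R
def shot(n):
    im,d=viewer.snapshot(n); np.savez(f'{n}.npz',im=im,d=d); return im,d
def cloud(n,d):
    c=viewer.calibration(n); h,w=d.shape; f=h/2/np.tan(np.radians(c['vfov'])/2)
    v,u=np.mgrid[:h,:w]; P=np.stack([(u-c['cx'])/f*d,(v-c['cy'])/f*d,d],-1)
    E=np.array(c['extrinsics']); W=P@E[:3,:3].T+E[:3,3]; W[d==0]=np.nan; return W
E
python3 - <<'E'
from h import *
for n in('side','top'):
    im,d=shot(n); cv2.imwrite(f'pics/{n}0.png',cv2.resize(im[:,:,::-1],(800,600)))
    print(n,viewer.calibration(n))
s=get_state(); print(s['clock'],s['tool_pos'],s['eef_rot'],s['opening'])
E
```

```text
side {'vfov': 54.237832063178175, 'cx': 255.63870314482588, 'cy': 192.21393151565144, 'extrinsics': array([[-0.00219104,  0.7946275 , -0.60709335,  0.99946415],
       [ 0.99990921, -0.00633063, -0.01189494, -0.13404849],
       [-0.01329533, -0.60706429, -0.79454149,  0.74384761],
       [ 0.        ,  0.        ,  0.        ,  1.        ]])}
top {'vfov': 54.78129779813562, 'cx': 250.18604544041605, 'cy': 196.63993697552615, 'extrinsics': array([[-0.01017398, -0.98244518,  0.18627387,  0.32690323],
       [-0.9997087 ,  0.01407076,  0.01960948, -0.13642358],
       [-0.02188625, -0.1860201 , -0.98230215,  0.92317734],
       [ 0.        ,  0.        ,  0.        ,  1.        ]])}
0.1 [0.14531044 0.60730584 0.23801602] [ 1.17079176e-01  9.93122266e-01 -7.93814360e-04 -3.67893712e-05] 1.0000240936259057
```

View pics/top0.png

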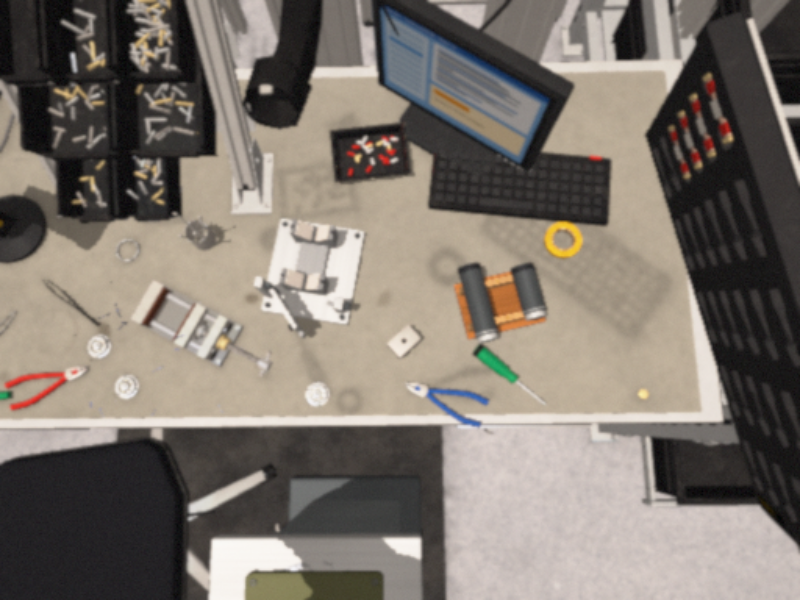

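View pics/side0.png

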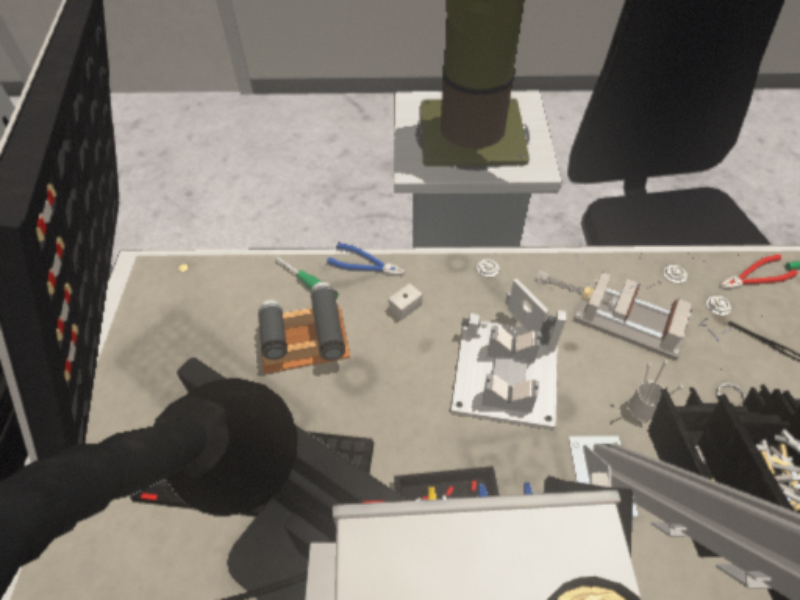

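The top view shows the fixture at about (313,270), with the gate open at (280,305) on the robot side and hinged on the left (+y). The rack is at (500,300), with the long barrel at (478,300), bright nose towards the robot. The short barrel is at (528,290), the block at (405,340) and the driver at (508,372).

Run:
```python
from h import *
T=np.load('top.npz');S=np.load('side.npz')
Wt=cloud('top',T['d']);Ws=cloud('side',S['d'])
def at(W,u,v): return W[int(v*.64),int(u*.64)].round(3)
print('bench z',at(Wt,400,290),at(Ws,400,350))
for n,u,v in[('base corner',280,225),('gate hinge',262,285),('gate free',300,330),('longN',487,335),('longE',470,268),('sh N',540,314),('sh E',525,268),('block',405,340),('driver',495,362)]: print(n,at(Wt,u,v))
# combined cloud
im=np.concatenate([T['im'].reshape(-1,3),S['im'].reshape(-1,3)]).astype(int);P=np.concatenate([Wt.reshape(-1,3),Ws.reshape(-1,3)]);src=np.r_[np.zeros(Wt[...,0].size),np.ones(Ws[...,0].size)]
fx=at(Wt,313,240);print('fx',fx)
def rect(m): 
    r=cv2.minAreaRect((P[m][:,:2]*1000).astype(np.float32)); return m.sum(),np.round(r[0],1),np.round(r[1],1),round(r[2],1)
x,y,z=P.T
lum=im.mean(1)
near=(np.hypot(x-fx[0],y-fx[1])<.15)
for k in(0,1):
    m=near&(src==k)&(z>.006)&(z<.018)&(lum>110); print('base',k,rect(m))
    m=near&(src==k)&(z>.05)&(z<.1); print('high',k,rect(m), )
L=at(Wt,478,300);Sh=at(Wt,530,290)
for n,c in(('long',L),('short',Sh)):
  for k in(0,1):
    m=(np.hypot(x-c[0],y-c[1])<.1)&(src==k)&(z>.053)&(z<.075)
    q=P[m]; print(n,k,c); 
    if n=='long':
        h=rect(m);print(h)
# render topdown height maps of fixture zone
g=np.zeros((500,800),np.uint8)
for k in(0,1):
    m=(src==k)&(z>.003)&(z<.12)
    xx=((P[m][:,0]-.3)*1600);yy=((P[m][:,1]-(-.45))*1600)
```

```text
bench z [ 0.531 -0.133  0.006] [ 0.525 -0.144  0.   ]
base corner [0.64  0.064 0.013]
gate hinge [0.522 0.072 0.091]
gate free [0.459 0.02  0.053]
longN [ 0.447 -0.261  0.059]
longE [ 0.55  -0.239  0.065]
sh N [ 0.479 -0.342  0.061]
sh E [ 0.55  -0.325  0.061]
block [ 0.446 -0.139  0.031]
driver [ 0.411 -0.277  0.024]
fx [0.608 0.006 0.034]
base 0 (np.int64(2326), array([609.9,   4.5]), array([290.7, 257.3]), 83.3)
high 0 (np.int64(681), array([599. ,  32.2]), array([277.8, 136.1]), 13.8)
base 1 (np.int64(2328), array([600.7,  23.5]), array([275.3, 199.9]), 11.4)
high 1 (np.int64(953), array([598.3,  31.4]), array([276.8, 133.4]), 11.8)
long 0 [ 0.499 -0.249  0.063]
(np.int64(1107), array([ 507.2, -291.6]), array([120.4, 112.2]), 11.5)
long 1 [ 0.499 -0.249  0.063]
(np.int64(1008), array([ 509.1, -290.8]), array([122.7, 111.3]), 12.9)
short 0 [ 0.515 -0.329  0.065]
short 1 [ 0.515 -0.329  0.065]
```

Run:
```python
from h import *
cv=[]
for n in('top','side'):
    D=np.load(n+'.npz');im=D['im'];W=cloud(n,D['d']);x,y,z=np.moveaxis(W,-1,0)
    b=z[(x>.5)&(x<.55)&(y>-.17)&(y<-.1)];print(n,'bench',np.nanmedian(b),np.nanstd(b))
    zz=z-np.nanmedian(b)
    m=((zz>.007)&(zz<.125)&(x>.42)&(x<.73)&(y>-.12)&(y<.13)).astype(np.uint8)
    k,l,st,_=cv2.connectedComponentsWithStats(m)
    i=1+np.argmax(st[1:,4]);M=l==i
    base=M&(zz<.017);print('base',base.sum(),cv2.minAreaRect((W[base][:,:2]*1e3).astype(np.float32)))
    hi=(zz>.04)&(x>.4)&(x<.6)&(y>-.31)&(y<-.2)
    p=W[hi];
    # longest barrel component
    k,l,st,_=cv2.connectedComponentsWithStats(((zz>.045)&(x>.4)&(x<.62)&(y>-.4)&(y<-.2)).astype(np.uint8))
    for i in range(1,k):
        if st[i,4]>100: q=W[l==i];print('barrel',st[i,4],cv2.minAreaRect((q[:,:2]*1e3).astype(np.float32)),np.percentile(q[:,2],98))
    # ortho map
    o=np.zeros((520,480,3),np.uint8)
    s=np.argsort(np.where(np.isnan(zz),-9,zz).ravel());
    Wf=W.reshape(-1,3)[s];c=im.reshape(-1,3)[s]
    for pnt,cc in zip(Wf,c):
        if np.isnan(pnt[0]): continue
        r=int((.72-pnt[0])*1700);q=int((.14-pnt[1])*1700)
        if 0<=r<520 and 0<=q<390: o[max(r-1,0):r+2,max(q-1,0):q+2]=cc[::-1]
    cv.append(o[:,:395])
cv2.imwrite('pics/ortho.png',np.hstack(cv))
```

```text
top bench 0.0018380150052388355 0.0016851898916454356
base 1997 ((560.2642211914062, 8.562446594238281), (142.33297729492188, 166.6201171875), 79.93062591552734)
barrel 741 ((499.3805847167969, -253.30636596679688), (120.80709838867188, 35.87527847290039), 12.590073585510254) 0.06587148552839983
barrel 523 ((515.1168212890625, -331.0835266113281), (84.45123291015625, 35.77035903930664), 12.02026081085205) 0.0655089323472738
side bench 0.0004563989277472924 0.001336233124361587
base 2188 ((552.9471435546875, 11.319259643554688), (141.7534942626953, 183.35939025878906), 79.70600891113281)
barrel 701 ((500.426025390625, -251.90771484375), (123.23107147216797, 35.91128921508789), 12.63941478729248) 0.06373828904983103
barrel 518 ((515.9531860351562, -330.3327331542969), (88.14147186279297, 35.669410705566406), 12.891501426696777) 0.06394127603228664
```

View pics/ortho.png

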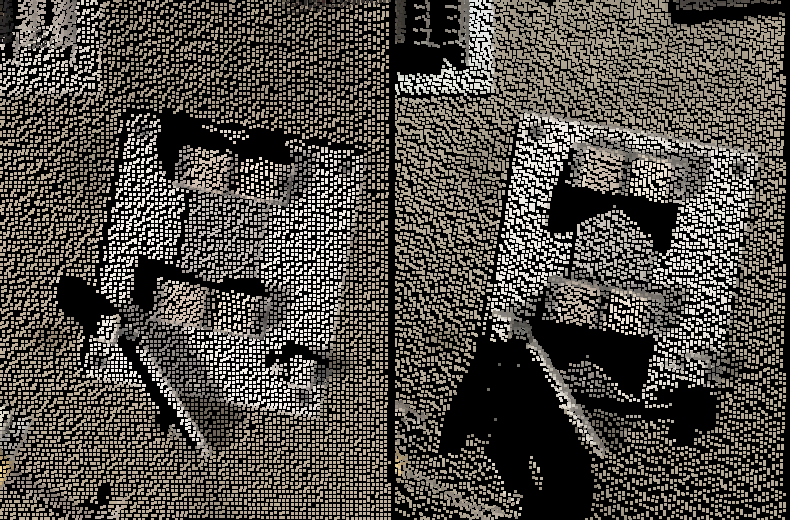

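The ortho maps show the fixture with its x axis at about -10° yaw, the two V blocks, the hinge post on the left, and the gate opened towards the robot. Next I'll fit precise poses.

Run:
```python
from h import *
from scipy.optimize import least_squares
for n,zo in(('top',.0018),('side',.0005)):
    D=np.load(n+'.npz');W=cloud(n,D['d']).reshape(-1,3);W[:,2]-=zo
    W=W[~np.isnan(W[:,0])]
    p0=np.array([.566,.005,-.175])
    def loc(p):
        c,s=np.cos(p[2]),np.sin(p[2]);d=W[:,:2]-p[:2];return np.c_[d[:,0]*c+d[:,1]*s,-d[:,0]*s+d[:,1]*c,W[:,2]]
    # x centre from block edges, iterative
    p=p0.copy()
    for it in range(6):
        q=loc(p); b=(np.abs(q[:,1])<27)&(q[:,2]>.034)&(q[:,2]<.068)&(np.abs(q[:,1])<.028)
        hi=b&(q[:,0]>-.07)&(q[:,0]<.07)
        xs=q[hi,0]; h,e=np.histogram(xs,np.arange(-.07,.0701,.002))
        near=hi&((np.abs(q[:,0]-.039)<.010)|(np.abs(q[:,0]+.041)<.010))
        X=q[near]
        f=lambda a:X[:,2]-(a[2]+np.abs(X[:,1]-a[0]-a[1]*X[:,0]))
        r=least_squares(f,[0,0,.0365],loss='soft_l1',f_scale=.002).x
        p[2]+=np.arctan(r[1]); p[0]+=-np.sin(p[2])*r[0]; p[1]+=np.cos(p[2])*r[0]
        t=np.arange(-.015,.015,.0005)
        sc=[(((xs>-.053+a)&(xs<-.029+a))|((xs>.027+a)&(xs<.051+a))).sum() for a in t]
        sc=np.array(sc);sh=t[sc>=sc.max()-2].mean(); p[0]+=np.cos(p[2])*sh;p[1]+=np.sin(p[2])*sh
    print(n,'v_seat',p.round(4),'vertex z',r[2].round(4),len(X),'shift',sh)
    q=loc(p)
    g=(q[:,2]>.066)&(q[:,2]<.089)&(q[:,0]<-.06)&(q[:,0]>-.18)&(np.abs(q[:,1])<.08)
    G=q[g]-[-.063,.044,0]; r=np.hypot(G[:,0],G[:,1]); G=G[(r>.02)&(r<.1)]
    a=np.arctan2(-G[:,0],-G[:,1]);print('gate ang',np.median(a),np.std(a),len(G),'rmax',np.percentile(np.hypot(G[:,0],G[:,1]),99))
    l=cv2.fitLine(G[:,:2].astype(np.float32),cv2.DIST_HUBER,0,.001,.001).ravel();print('line',l)
    hp=q[(q[:,2]>.0885)&(q[:,2]<.1)&(np.abs(q[:,0]+.063)<.03)&(np.abs(q[:,1]-.05)<.03)];print('hinge post',np.mean(hp,0),len(hp),hp.min(0) if len(hp) else 0,hp.max(0) if len(hp) else 0)
    u=W[(W[:,2]>.045)&(W[:,0]>.4)&(W[:,0]<.6)&(W[:,1]>-.285)&(W[:,1]<-.21)]
    # barrel cylinder fit
    d=lambda a:np.hypot((-(u[:,0]-.5)*np.sin(a[1])+(u[:,1]-a[0])*np.cos(a[1])),u[:,2]-a[2])-.018
    r=least_squares(d,[-.252,.22,.046],loss='soft_l1',f_scale=.001).x
    t=(u[:,0]-.5)*np.cos(r[1])+(u[:,1]-r[0])*np.sin(r[1]);ok=abs(d(r))<.004
    lo,hi=np.percentile(t[ok],[.5,99.5]);m=(lo+hi)/2
    print('long',r,lo,hi,'centre',.5+m*np.cos(r[1]),r[0]+m*np.sin(r[1]))
s=get_state();M=R.from_quat(s['eef_rot']).as_matrix();print(M.round(4))
```

```text
top v_seat [ 0.5783  0.0097 -0.1804] vertex z 0.0342 345 shift -0.00024999999999998634
gate ang 0.7998736180349828 0.050890349562097634 84 rmax 0.07884503949952987
line [ 0.73535764  0.67767924 -0.04153433 -0.03997913]
hinge post [-0.06328398  0.05612417  0.09066843] 33 [-0.07072003  0.0505081   0.0886251 ] [-0.05521514  0.06129287  0.09357959]
long [-0.25342326  0.21955452  0.0435962 ] -0.05948773733384666 0.05890666325578981 centre 0.4997164374274849 -0.25348654164647266
side v_seat [ 0.5799  0.0105 -0.1764] vertex z 0.0339 412 shift 1.3877787807814457e-17
gate ang 0.7942103227435082 0.04737221791469647 156 rmax 0.07944089105099215
line [ 0.7387055   0.67402834 -0.03400312 -0.03395571]
hinge post [-0.06351046  0.05686352  0.09022279] 32 [-0.0717901   0.05077882  0.08871623] [-0.05514231  0.06125262  0.09302656]
long [-0.25206059  0.21844641  0.04348322] -0.05964539617613637 0.0601154676644077 centre 0.5002294501928968 -0.2520096556843457
[[-9.726e-01  2.325e-01 -3.000e-04]
 [ 2.325e-01  9.726e-01 -1.600e-03]
 [-1.000e-04 -1.600e-03 -1.000e+00]]
```

Run:
```python
from h import *
H=np.zeros((14,24))
for n in('top','side'):
    W=cloud(n,np.load(n+'.npz')['d']).reshape(-1,3);W=W[~np.isnan(W[:,0])]
    i=((W[:,0]-.1)/.05).astype(int);j=((W[:,1]+.45)/.05).astype(int)
    ok=(W[:,0]>.1)&(W[:,1]>-.45)&(i<14)&(j<24)
    np.maximum.at(H,(i[ok],j[ok]),W[ok,2])
print('rows x from .1 (.05), cols y from -.45, cm');print((H*100).astype(int))
```

```text
rows x from .1 (.05), cols y from -.45, cm
[[ 0  0  0  0  0  0  0  1  1  1  1  1  0  0  0  0  0  0  0  0  0  0  0  0]
 [ 0  0  0  0  0  0  0  0  0  0  0  0  0  0  0  0  0  0  0  0  0  0  0  0]
 [ 0  0  0  0  0  0  0  0  0  0  0  0  0  0  0  0  0  0  0  0  0  0  0  0]
 [ 0  0  0  0  0  0  0  0  0  0  0  0  0  0  0  0  0  0  0  0  0  0  0  0]
 [ 0  1  1  1  1  1  0  0  0  0  0  0  0  0  0  0  0  0  1  0  0  0  0  0]
 [ 0  1  2  2  1  1  1  0  1  1  3  0  0  0  1  1  1  1  1  1  0  0  0  0]
 [ 0  0  1  6  5  3  3  0  0  0  5  5  6  6  0  1  1  1  1  0  0  0  0  0]
 [ 0  5  6  6  6  3  3  4  5  8  8  5  6  6  5  1  1  0  0  0  0  0  0  0]
 [ 0  5  6  6  6  0  0  4  6  8  9  0  5  5  5  0  0  0  0  0  0  0  0  0]
 [42  1  6  6  6  0  0  1  5  6  1  0  9  8  0  0  0  0  1  1  0  0  0  0]
 [43  1  0  0  0  0  0  1  6  6  1  0  9  9  9  9  9  0  7  5  0  0  0  0]
 [44  2  2  2  2  2  0  0  0  1  4 19 15 15 19 15 18  5  6  4  0  0  0  0]
 [40  2 28 28  2  2  2  2  2  0 13 20 15 16 20 16 20 10  0  1  0  0  0  0]
 [ 1  1 28 28 28 27  2  1  2 18 21 30 26 30 29 29 25 20  0  0  1  0  0  0]]
```

Emit:
step_arm(
  motion=[
    {"dx":-0.5,"dy":-0.5,"wz":-0.018,"claw":0},
    {"dx":-0.8,"dy":-1,"wz":-0.018,"claw":0},
    {"dx":-0.8,"dy":-1,"wz":-0.018,"claw":0},
    {"dx":-0.8,"dy":-1,"wz":-0.018,"claw":0},
  ],
)

```text
$.motion[0]: bad value
```

Emit:
step_arm(
  motion=[
    {"wx":0,"wy":0,"wz":-0.018,"dx":-0.5,"dy":-0.5,"dz":0,"claw":0},
    {"wx":0,"wy":0,"wz":-0.018,"dx":-0.8,"dy":-1,"dz":0,"claw":0},
    {"wx":0,"wy":0,"wz":-0.018,"dx":-0.8,"dy":-1,"dz":0,"claw":0},
    {"wx":0,"wy":0,"wz":-0.018,"dx":-0.8,"dy":-1,"dz":0,"claw":0},
  ],
)

```text
clock: 0.5
tool_pos: [0.1899, 0.5138, 0.2387]
eef_rot: [0.09, 0.996, -0.001, 0.0]
contact_force: [-0.2, 0.2, 0.3]
opening: 0.659
finger_force: 0.0
```

Emit:
step_arm(
  motion=[
    {"wx":0,"wy":0,"wz":0,"dx":-0.84,"dy":-1,"dz":0,"claw":0},
    {"wx":0,"wy":0,"wz":0,"dx":-0.84,"dy":-1,"dz":0,"claw":0},
    {"wx":0,"wy":0,"wz":0,"dx":-0.84,"dy":-1,"dz":0,"claw":0},
  ],
)

```text
clock: 0.8
tool_pos: [0.2441, 0.42, 0.2384]
eef_rot: [0.092, 0.996, -0.002, 0.001]
contact_force: [-0.1, 0.9, 0.1]
opening: 0.39
finger_force: 0.0
```

Emit:
step_arm(
  motion=[
    {"wx":0,"wy":0,"wz":0,"dx":-0.84,"dy":-1,"dz":0,"claw":0},
    {"wx":0,"wy":0,"wz":0,"dx":-0.84,"dy":-1,"dz":0,"claw":0},
    {"wx":0,"wy":0,"wz":0,"dx":-0.84,"dy":-1,"dz":0,"claw":0},
  ],
)

```text
clock: 1.1
tool_pos: [0.2958, 0.3295, 0.2385]
eef_rot: [0.093, 0.996, -0.002, 0.001]
contact_force: [-0.1, -0.3, 0.6]
opening: 0.116
finger_force: 0.0
```

Emit:
step_arm(
  motion=[
    {"wx":0,"wy":0,"wz":0,"dx":-0.84,"dy":-1,"dz":0,"claw":0},
    {"wx":0,"wy":0,"wz":0,"dx":-0.84,"dy":-1,"dz":0,"claw":0},
    {"wx":0,"wy":0,"wz":0,"dx":-0.84,"dy":-1,"dz":0,"claw":0},
  ],
)

```text
clock: 1.4
tool_pos: [0.3478, 0.2393, 0.2385]
eef_rot: [0.093, 0.996, -0.001, 0.001]
contact_force: [-0.0, -0.1, -0.7]
opening: 0.003
finger_force: 0.0
```

Emit:
step_arm(
  motion=[
    {"wx":0,"wy":0,"wz":0,"dx":-0.84,"dy":-1,"dz":0,"claw":0},
    {"wx":0,"wy":0,"wz":0,"dx":-0.84,"dy":-1,"dz":0,"claw":0},
    {"wx":0,"wy":0,"wz":0,"dx":-0.84,"dy":-1,"dz":0,"claw":0},
  ],
)

```text
clock: 1.7
tool_pos: [0.4002, 0.1489, 0.2386]
eef_rot: [0.094, 0.996, -0.001, 0.001]
contact_force: [-0.5, -0.4, -0.1]
opening: 0.004
finger_force: 0.0
```

Emit:
step_arm(
  motion=[
    {"wx":0,"wy":0,"wz":0.004,"dx":-0.82,"dy":-0.99,"dz":0.4,"claw":0},
    {"wx":0,"wy":0,"wz":0.004,"dx":-0.82,"dy":-0.99,"dz":0.9,"claw":0},
    {"wx":0,"wy":0,"wz":0.004,"dx":-0.82,"dy":-0.99,"dz":1,"claw":0},
    {"wx":0,"wy":0,"wz":0.004,"dx":-0.82,"dy":-0.99,"dz":1,"claw":0},
  ],
)

```text
clock: 2.1
tool_pos: [0.4476, 0.0624, 0.1559]
eef_rot: [0.097, 0.995, -0.001, -0.002]
contact_force: [-0.3, 0.9, 1.3]
opening: 0.008
finger_force: 0.0
```

Emit:
step_arm(
  motion=[
    {"wx":0,"wy":0,"wz":0,"dx":0,"dy":0,"dz":0.6,"claw":0},
    {"wx":0,"wy":0,"wz":0,"dx":0,"dy":0,"dz":1,"claw":0},
  ],
)

```text
clock: 2.3
tool_pos: [0.4487, 0.0667, 0.0782]
eef_rot: [0.094, 0.996, 0.002, 0.001]
contact_force: [0.0, -0.3, 0.4]
opening: 0.006
finger_force: 0.0
```

Emit:
step_arm(
  motion=[
    {"wx":0,"wy":0,"wz":0,"dx":0,"dy":0,"dz":0.25,"claw":0},
    {"wx":0,"wy":0,"wz":0,"dx":0,"dy":0,"dz":0.25,"claw":0},
  ],
)

```text
clock: 2.5
tool_pos: [0.447, 0.0665, 0.0574]
eef_rot: [0.093, 0.996, 0.0, -0.001]
contact_force: [-0.3, 0.8, 0.3]
opening: 0.004
finger_force: 0.0
```

Emit:
step_arm(
  motion=[
    {"wx":0,"wy":0,"wz":-0.003,"dx":-0.13,"dy":-0.11,"dz":0,"claw":0},
    {"wx":0,"wy":0,"wz":-0.003,"dx":-0.26,"dy":-0.22,"dz":0,"claw":0},
    {"wx":0,"wy":0,"wz":-0.003,"dx":-0.39,"dy":-0.33,"dz":0,"claw":0},
    {"wx":0,"wy":0,"wz":-0.003,"dx":-0.52,"dy":-0.44,"dz":0,"claw":0},
    {"wx":0,"wy":0,"wz":-0.003,"dx":-0.65,"dy":-0.55,"dz":0,"claw":0},
    {"wx":0,"wy":0,"wz":-0.003,"dx":-0.75,"dy":-0.65,"dz":0,"claw":0},
    {"wx":0,"wy":0,"wz":-0.003,"dx":-0.75,"dy":-0.65,"dz":0,"claw":0},
  ],
)

```text
clock: 3.2
tool_pos: [0.4978, 0.0019, 0.0603]
eef_rot: [0.09, 0.996, 0.001, 0.001]
contact_force: [0.2, -0.4, 0.3]
opening: 0.003
finger_force: 0.0
```

Emit:
step_arm(
  motion=[
    {"wx":0,"wy":0,"wz":0,"dx":-0.03,"dy":0,"dz":0,"claw":0},
    {"wx":0,"wy":0,"wz":0,"dx":-0.06,"dy":0,"dz":0,"claw":0},
    {"wx":0,"wy":0,"wz":0,"dx":-0.06,"dy":0,"dz":0,"claw":0},
  ],
)

```text
clock: 3.5
tool_pos: [0.4996, 0.0009, 0.0592]
eef_rot: [0.09, 0.996, -0.0, -0.001]
contact_force: [-4.7, 2.2, 3.2]
opening: 0.006
finger_force: 2.3
```

Emit:
step_arm(
  motion=[
    {"wx":0,"wy":0,"wz":0,"dx":-0.03,"dy":0,"dz":0,"claw":0},
    {"wx":0,"wy":0,"wz":0,"dx":-0.03,"dy":0,"dz":0,"claw":0},
  ],
)

```text
clock: 3.7
tool_pos: [0.4997, 0.0007, 0.0589]
eef_rot: [0.089, 0.996, -0.0, -0.003]
contact_force: [-8.6, 4.2, 7.7]
opening: 0.003
finger_force: 4.5
```

```bash
cat >> h.py <<'E'
V=np.array([.579,.010,-.178])
def locf(W,p=V):
    c,s=np.cos(p[2]),np.sin(p[2]);d=W[...,:2]-p[:2];return np.stack([d[...,0]*c+d[...,1]*s,-d[...,0]*s+d[...,1]*c,W[...,2]],-1)
def gate():
    for n in('top','side'):
        im,d=shot(n);q=locf(cloud(n,d).reshape(-1,3))
        g=q[(q[:,2]>.066)&(q[:,2]<.09)&(q[:,0]>-.1)&(q[:,0]<-.055)&(q[:,1]>-.045)&(q[:,1]<.04)]
        if len(g)<8: print(n,len(g));continue
        for a,b in((-.045,-.02),(-.02,.01),(.01,.04)):
            k=g[(g[:,1]>a)&(g[:,1]<b)]
            if len(k): print(n,a,len(k),np.median(k[:,0]).round(4),k[:,0].min().round(4),k[:,0].max().round(4))
E
python3 - <<'E'
from h import *
gate()
ims=[]
for n,(u,v) in(('side',(325,220)),('top',(195,180))):
    im=np.load(n+'.npz')['im'][v-70:v+70,u-70:u+70,::-1]; ims.append(cv2.resize(im,(395,395),interpolation=cv2.INTER_CUBIC))
cv2.imwrite('pics/g1.png',np.hstack(ims))
E
```

```text
top 0
side -0.045 80 -0.0633 -0.0825 -0.0586
side -0.02 98 -0.061 -0.0684 -0.0582
side 0.01 89 -0.0607 -0.0659 -0.0592
```

View pics/g1.png

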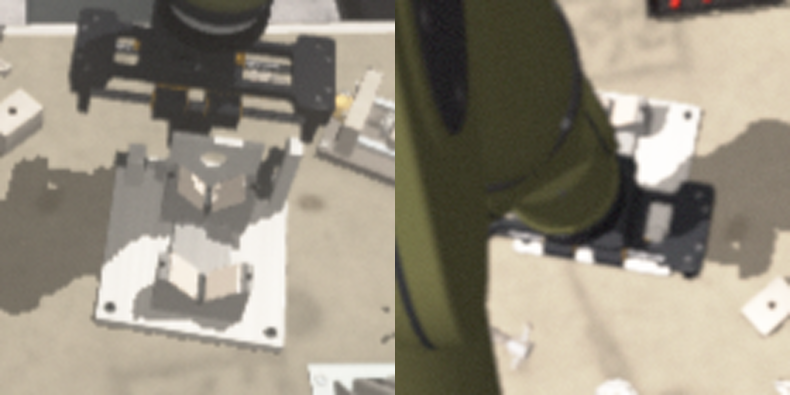

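The side crop shows the gate standing nearly flat across the V, with the gripper behind it. I'll fit its angle.

```bash
cat >> h.py <<'E'
def gfit(new=True):
    if new: shot('side')
    q=locf(cloud('side',np.load('side.npz')['d']).reshape(-1,3))
    g=q[(q[:,2]>.064)&(q[:,2]<.083)&(q[:,0]>-.072)&(q[:,0]<-.055)&(q[:,1]>-.04)&(q[:,1]<.03)&(np.hypot(q[:,1],q[:,2]-.062)>.012)]
    l=cv2.fitLine(g[:,:2].astype(np.float32),cv2.DIST_HUBER,0,.0005,.001).ravel()
    a=np.arctan(l[0]/l[1]);print('gate angle rel fixture est',a,'x at y=0',l[2]-l[3]*np.tan(a),len(g))
E
python3 -c "
from h import *
gfit(False)"
```

```text
gate angle rel fixture est 0.019316988 x at y=0 -0.060634863 148
```

Emit:
step_arm(
  motion=[
    {"wx":0,"wy":0,"wz":0,"dx":0.2,"dy":0,"dz":0,"claw":0},
    {"wx":0,"wy":0,"wz":0,"dx":0.45,"dy":0,"dz":-0.1,"claw":0},
    {"wx":0,"wy":0,"wz":0,"dx":0.5,"dy":-0.1,"dz":-0.6,"claw":56},
    {"wx":0,"wy":0,"wz":0,"dx":0.5,"dy":-0.5,"dz":-1,"claw":56},
    {"wx":0,"wy":0,"wz":0,"dx":0.5,"dy":-1,"dz":-1,"claw":56},
    {"wx":0,"wy":0,"wz":0,"dx":0.5,"dy":-1,"dz":-1,"claw":56},
  ],
)

```text
clock: 4.4
tool_pos: [0.449, -0.0783, 0.1399]
eef_rot: [0.095, 0.995, -0.002, 0.001]
contact_force: [-0.2, -0.1, -0.2]
opening: 0.343
finger_force: 0.0
```

```bash
python3 -c "
from h import *
gfit();gfit();print(get_state()['tool_pos'],get_state()['contact_force'])"
```

```text
gate angle rel fixture est -0.0025895396 x at y=0 -0.060600553 140
gate angle rel fixture est -0.009685711 x at y=0 -0.06064486 140
[ 0.45027353 -0.07297736  0.13913239] [ 1.02552926  0.83678908 -0.58889112]
```

Emit:
step_arm(
  motion=[
    {"wx":0,"wy":0,"wz":-0.045,"dx":-0.3,"dy":-0.6,"dz":0,"claw":56},
    {"wx":0,"wy":0,"wz":-0.09,"dx":-0.52,"dy":-1,"dz":0,"claw":56},
    {"wx":0,"wy":0,"wz":-0.128,"dx":-0.52,"dy":-1,"dz":0,"claw":56},
    {"wx":0,"wy":0,"wz":-0.128,"dx":-0.52,"dy":-1,"dz":0,"claw":56},
  ],
)

```text
clock: 4.9
tool_pos: [0.477, -0.1578, 0.1383]
eef_rot: [-0.11, 0.994, 0.001, 0.0]
contact_force: [-0.4, 0.3, 0.5]
opening: 0.638
finger_force: 0.0
```

```bash
cat >> h.py <<'E'
def rel(x,y,yaw,z):
    "row numbers to bring TCP to x,y,z with tool -x at yaw"
    s=get_state();M=R.from_quat(s['eef_rot']);d=M.inv().apply(np.array([x,y,z])-s['tool_pos'])/.08
    c,n=np.cos(yaw),np.sin(yaw);G=R.from_matrix(np.array([[-c,-n,0],[-n,c,0],[0,0,-1]]).T if 0 else np.array([[-c,-n,0],[-n,c,0],[0,0,-1]]))
    print('d',d.round(3),'w',((M.inv()*G).as_rotvec()/np.pi).round(4))
E
python3 -c "
from h import *
print(get_state()['tool_pos'],get_state()['eef_rot']);rel(.500,-.2527,.219,.027)"
```

```text
[ 0.47703747 -0.15783367  0.13826069] [-1.10106341e-01  9.93919486e-01  7.01674584e-04  3.96176957e-04]
d [-0.019 -1.222  1.389] w [0.0004 0.0003 0.0005]
```

Emit:
step_arm(
  motion=[
    {"wx":0,"wy":0,"wz":0,"dx":-0.01,"dy":-0.6,"dz":0,"claw":58},
    {"wx":0,"wy":0,"wz":0,"dx":-0.01,"dy":-1,"dz":0,"claw":58},
  ],
)

```text
clock: 5.1
tool_pos: [0.4959, -0.2353, 0.1387]
eef_rot: [-0.111, 0.994, 0.0, 0.0]
contact_force: [0.5, 0.0, -1.6]
opening: 0.659
finger_force: 0.0
```

Emit:
step_arm(
  motion=[
    {"wx":0,"wy":0,"wz":0,"dx":-0.01,"dy":-0.222,"dz":0.3,"claw":58},
    {"wx":0,"wy":0,"wz":0,"dx":-0.01,"dy":-0.222,"dz":0.6,"claw":58},
    {"wx":0,"wy":0,"wz":0,"dx":-0.01,"dy":-0.222,"dz":0.6,"claw":58},
    {"wx":0,"wy":0,"wz":0,"dx":-0.01,"dy":-0.222,"dz":0.6,"claw":58},
  ],
)

```text
clock: 5.5
tool_pos: [0.4997, -0.2508, 0.0908]
eef_rot: [-0.111, 0.994, 0.001, -0.0]
contact_force: [0.1, 0.7, -0.1]
opening: 0.657
finger_force: 0.0
```

```bash
python3 -c "
from h import *
im,d=shot('side')
cv2.imwrite('pics/b1.png',cv2.resize(im[130:270,110:290,::-1],(720,560),interpolation=cv2.INTER_CUBIC))
print(get_state()['tool_pos'],get_state()['opening']);rel(.500,-.2527,.219,.027)"
```

```text
[ 0.50013477 -0.25122529  0.09144483] 0.6573123298295032
d [ 0.006 -0.018  0.806] w [0.0002 0.0003 0.0013]
```

View pics/b1.png

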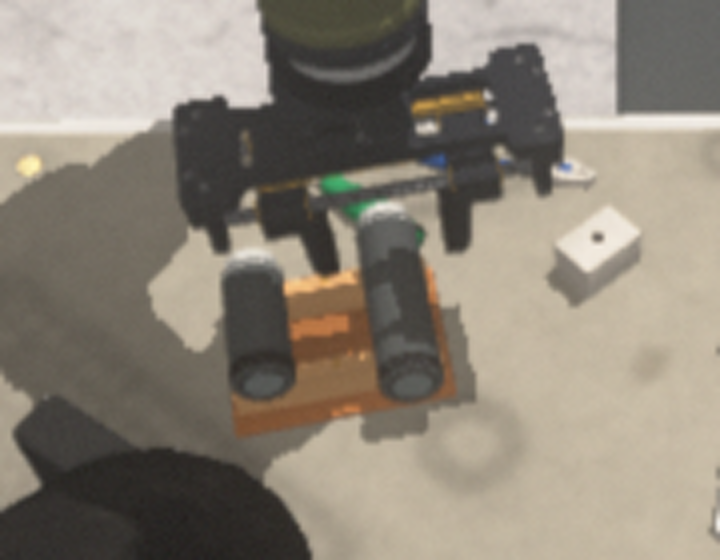

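The fingers at (322,255) and (455,235) straddle the long barrel at (395,260), and the short barrel at (260,320) is clear. Descending now.

Emit:
step_arm(
  motion=[
    {"wx":0,"wy":0,"wz":0.001,"dx":0,"dy":-0.01,"dz":0.4,"claw":58},
    {"wx":0,"wy":0,"wz":0.001,"dx":0,"dy":-0.01,"dz":0.7,"claw":58},
    {"wx":0,"wy":0,"wz":0.001,"dx":0,"dy":-0.01,"dz":0.8,"claw":58},
    {"wx":0,"wy":0,"wz":0.001,"dx":0,"dy":-0.01,"dz":0.8,"claw":58},
  ],
)

```text
clock: 5.95
tool_pos: [0.4996, -0.2532, 0.0269]
eef_rot: [-0.109, 0.994, 0.0, -0.0]
contact_force: [-0.5, -0.2, 0.4]
opening: 0.656
finger_force: 0.0
```

Emit:
step_arm(
  motion=[
    {"wx":0,"wy":0,"wz":0,"dx":0,"dy":0,"dz":0,"claw":30},
    {"wx":0,"wy":0,"wz":0,"dx":0,"dy":0,"dz":0,"claw":30},
    {"wx":0,"wy":0,"wz":0,"dx":0,"dy":0,"dz":0,"claw":30},
    {"wx":0,"wy":0,"wz":0,"dx":0,"dy":0,"dz":0,"claw":30},
    {"wx":0,"wy":0,"wz":0,"dx":0,"dy":0,"dz":0,"claw":30},
  ],
  force=20,
)

```text
clock: 6.45
tool_pos: [0.4998, -0.253, 0.0276]
eef_rot: [-0.109, 0.994, 0.001, 0.001]
contact_force: [-1.3, 4.0, 5.8]
opening: 0.396
finger_force: 19.7
```

Emit:
step_arm(
  motion=[
    {"wx":0,"wy":0,"wz":0,"dx":0,"dy":0,"dz":-0.15,"claw":30},
    {"wx":0,"wy":0,"wz":0,"dx":0,"dy":0,"dz":-0.5,"claw":30},
    {"wx":0,"wy":0,"wz":0,"dx":0,"dy":0,"dz":-1,"claw":30},
    {"wx":0,"wy":0,"wz":0,"dx":0,"dy":0,"dz":-1,"claw":30},
  ],
)

```text
clock: 6.85
tool_pos: [0.5022, -0.2558, 0.1115]
eef_rot: [-0.108, 0.994, -0.002, 0.004]
contact_force: [1.0, -1.0, -1.8]
opening: 0.396
finger_force: 20.0
```

Emit:
step_arm(
  motion=[
    {"wx":0,"wy":0,"wz":0,"dx":-0.1,"dy":0.3,"dz":-0.2,"claw":30},
    {"wx":0,"wy":0,"wz":0,"dx":-0.2,"dy":0.7,"dz":-0.4,"claw":30},
    {"wx":0,"wy":0,"wz":0,"dx":-0.3,"dy":1,"dz":-0.4,"claw":30},
    {"wx":0,"wy":0,"wz":0,"dx":-0.3,"dy":1,"dz":-0.4,"claw":30},
  ],
)

```text
clock: 7.25
tool_pos: [0.5064, -0.1665, 0.1395]
eef_rot: [-0.112, 0.994, 0.001, 0.001]
contact_force: [-0.0, -0.1, -1.3]
opening: 0.397
finger_force: 20.0
```

```bash
python3 -c "
from h import *
s=get_state();print(s['tool_pos'],s['contact_force'],s['opening'])
c,n=np.cos(V[2]),np.sin(V[2])
x=.006; rel(V[0]+x*c,V[1]+x*n,V[2],.14)"
```

```text
[ 0.50644152 -0.16652849  0.13952886] [-0.04575804 -0.09848231 -1.2711416 ] 0.3970205757873208
d [-1.443e+00  1.921e+00  1.000e-03] w [0.0008 0.0006 0.1279]
```

Emit:
step_arm(
  motion=[
    {"wx":0,"wy":0,"wz":0.0,"dx":-0.36,"dy":0.48,"dz":0,"claw":30},
    {"wx":0,"wy":0,"wz":0,"dx":-0.72,"dy":0.96,"dz":0,"claw":30},
    {"wx":0,"wy":0,"wz":0,"dx":-0.72,"dy":0.96,"dz":0,"claw":30},
  ],
)

```text
clock: 7.55
tool_pos: [0.5489, -0.0752, 0.1393]
eef_rot: [-0.113, 0.994, 0.003, 0.003]
contact_force: [-0.7, 0.0, -1.4]
opening: 0.398
finger_force: 20.0
```

Emit:
step_arm(
  motion=[
    {"wx":0,"wy":0,"wz":0.04,"dx":-0.3,"dy":0.4,"dz":0,"claw":30},
    {"wx":0,"wy":0,"wz":0.08,"dx":-0.6,"dy":0.8,"dz":0,"claw":30},
    {"wx":0,"wy":0,"wz":0.12,"dx":-0.72,"dy":0.96,"dz":0,"claw":30},
    {"wx":0,"wy":0,"wz":0.128,"dx":-0.72,"dy":0.96,"dz":0,"claw":30},
    {"wx":0,"wy":0,"wz":0.128,"dx":-0.72,"dy":0.96,"dz":0,"claw":30},
    {"wx":0,"wy":0,"wz":0.128,"dx":-0.72,"dy":0.96,"dz":0,"claw":30},
  ],
)

```text
clock: 8.15
tool_pos: [0.5839, 0.001, 0.1383]
eef_rot: [0.093, 0.996, -0.001, -0.001]
contact_force: [-1.1, -0.9, -1.4]
opening: 0.401
finger_force: 20.0
```

```bash
cat >> h.py <<'E'
def barrel(new=True):
    from scipy.optimize import least_squares
    if new: shot('side')
    W=cloud('side',np.load('side.npz')['d']).reshape(-1,3);q=locf(W);s=get_state();t=locf(s['tool_pos']);zc=t[2]+.019
    u=q[(abs(q[:,1]-t[1])<.025)&(abs(q[:,0]-t[0])<.075)&(q[:,2]>zc-.02)&(q[:,2]<zc+.025)&(abs(q[:,0]-t[0])>.014)&(q[:,0]>-.05)]
    d=lambda a:np.hypot(u[:,1]-a[0]-a[1]*u[:,0],u[:,2]-a[2]-a[3]*u[:,0])-.018
    r=least_squares(d,[t[1],0,zc,0],loss='soft_l1',f_scale=.001).x;ok=abs(d(r))<.003
    print('tool fix',t.round(4),'barrel y0',r[0].round(4),'yaw',r[1].round(3),'z0',r[2].round(4),'pitch',r[3].round(3),'xmax',np.percentile(u[ok,0],[98,99.5]).round(4),ok.sum(),len(u))
E
python3 -c "
from h import *
barrel();s=get_state();print(s['contact_force'])
im=np.load('side.npz')['im']
cv2.imwrite('pics/c1.png',cv2.resize(im[120:290,220:420,::-1],(700,595),interpolation=cv2.INTER_CUBIC))
c,n=np.cos(V[2]),np.sin(V[2])
x=.006; rel(V[0]+x*c,V[1]+x*n,V[2],.14)"
```

```text
tool fix [ 0.0065 -0.0078  0.1384] barrel y0 -0.0073 yaw -0.005 z0 0.1545 pitch -0.001 xmax [0.0667 0.067 ] 522 638
[-0.82172035  0.24747991 -1.33743675]
d [ 0.007  0.097 -0.021] w [-0.0006 -0.0004 -0.0025]
```

View pics/c1.png

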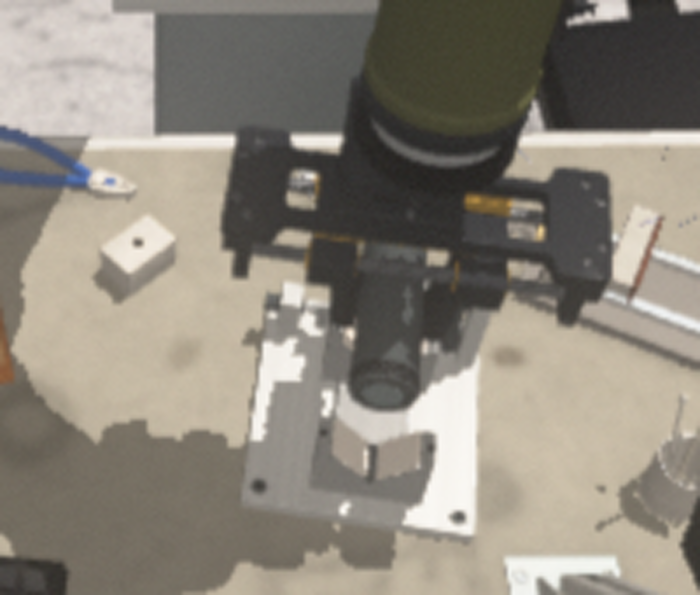

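The crop shows the barrel level in the gripper above the V (end cap at (385,385)), about 8 mm off to -y. I'll correct that and descend.

Emit:
step_arm(
  motion=[
    {"wx":0,"wy":0,"wz":-0.003,"dx":0.0,"dy":0.095,"dz":0.1,"claw":30},
    {"wx":0,"wy":0,"wz":-0.003,"dx":0,"dy":0.095,"dz":0.4,"claw":30},
    {"wx":0,"wy":0,"wz":-0.003,"dx":0,"dy":0.095,"dz":0.7,"claw":30},
    {"wx":0,"wy":0,"wz":-0.003,"dx":0,"dy":0.095,"dz":0.9,"claw":30},
    {"wx":0,"wy":0,"wz":-0.003,"dx":0,"dy":0.095,"dz":0.9,"claw":30},
  ],
)

```text
clock: 8.7
tool_pos: [0.5842, 0.0111, 0.0642]
eef_rot: [0.087, 0.996, -0.0, -0.002]
contact_force: [0.1, -0.6, -1.5]
opening: 0.399
finger_force: 20.0
```

```bash
python3 -c "
from h import *
barrel();s=get_state();print(s['contact_force'])
c,n=np.cos(V[2]),np.sin(V[2])
x=.006; rel(V[0]+x*c,V[1]+x*n,V[2],.043)"
```

```text
tool fix [0.0059 0.0024 0.0655] barrel y0 0.0026 yaw 0.007 z0 0.0804 pitch -0.009 xmax [0.0652 0.0656] 434 522
[-0.71269953  0.2614347  -1.68707179]
d [-0.002 -0.029  0.282] w [-0.0002 -0.0008  0.0011]
```

Emit:
step_arm(
  motion=[
    {"wx":0,"wy":0,"wz":0.001,"dx":0.0,"dy":-0.03,"dz":0.08,"claw":30},
    {"wx":0,"wy":0,"wz":0.001,"dx":0,"dy":-0.03,"dz":0.16,"claw":30},
    {"wx":0,"wy":0,"wz":0.001,"dx":0,"dy":-0.03,"dz":0.22,"claw":30},
    {"wx":0,"wy":0,"wz":0.001,"dx":0,"dy":-0.03,"dz":0.22,"claw":30},
  ],
)

```text
clock: 9.15
tool_pos: [0.5855, 0.009, 0.0487]
eef_rot: [0.089, 0.996, -0.0, -0.0]
contact_force: [0.6, -0.5, -1.5]
opening: 0.397
finger_force: 20.0
```

Emit:
step_arm(
  motion=[
    {"wx":0,"wy":0,"wz":0,"dx":0.0,"dy":0,"dz":0.03,"claw":30},
    {"wx":0,"wy":0,"wz":0,"dx":0,"dy":0,"dz":0.06,"claw":30},
    {"wx":0,"wy":0,"wz":0,"dx":0,"dy":0,"dz":0.06,"claw":30},
  ],
)

```text
clock: 9.45
tool_pos: [0.5857, 0.009, 0.0442]
eef_rot: [0.089, 0.996, -0.0, -0.0]
contact_force: [-0.6, -0.1, -1.8]
opening: 0.399
finger_force: 20.0
```

Emit:
step_arm(
  motion=[
    {"wx":0,"wy":0,"wz":0,"dx":0.02,"dy":0,"dz":0.01,"claw":30},
    {"wx":0,"wy":0,"wz":0,"dx":0.04,"dy":0,"dz":0.02,"claw":30},
    {"wx":0,"wy":0,"wz":0,"dx":0.055,"dy":0,"dz":0.02,"claw":30},
    {"wx":0,"wy":0,"wz":0,"dx":0.055,"dy":0,"dz":0.02,"claw":30},
  ],
)

```text
clock: 9.85
tool_pos: [0.5829, 0.0094, 0.0438]
eef_rot: [0.089, 0.996, -0.0, 0.002]
contact_force: [2.1, -1.7, 4.4]
opening: 0.398
finger_force: 19.8
```

```bash
python3 -c "
from h import *
barrel();s=get_state();print(s['contact_force'],locf(s['contact_force']+np.array([.579,.01,0])));gfit(False)"
```

```text
tool fix [0.0039 0.0001 0.0438] barrel y0 0.001 yaw -0.014 z0 0.0598 pitch 0.003 xmax [0.064  0.0647] 442 602
[ 1.82336743 -2.09381985  6.35961217] [ 2.16529278 -1.73788882  6.35961217]Traceback (most recent call last):
  File "<string>", line 3, in <module>
    barrel();s=get_state();print(s['contact_force'],locf(s['contact_force']+np.array([.579,.01,0])));gfit(False)
                                                                                                     ~~~~^^^^^^^
  File "h.py", line 25, in gfit
    l=cv2.fitLine(g[:,:2].astype(np.float32),cv2.DIST_HUBER,0,.0005,.001).ravel()
      ~~~~~~~~~~~^^^^^^^^^^^^^^^^^^^^^^^^^^^^^^^^^^^^^^^^^^^^^^^^^^^^^^^^
cv2.error: OpenCV(4.12.0) /io/opencv/modules/imgproc/src/linefit.cpp:50: error: (-215:Assertion failed) count > 0 in function 'fitLine2D_wods'
```

Emit:
step_arm(
  motion=[
    {"wx":0,"wy":0,"wz":0,"dx":0.01,"dy":0,"dz":-0.015,"claw":30},
    {"wx":0,"wy":0,"wz":0,"dx":0.025,"dy":0,"dz":-0.015,"claw":30},
    {"wx":0,"wy":0,"wz":0,"dx":0.025,"dy":0,"dz":-0.015,"claw":30},
  ],
)

```text
clock: 10.2
tool_pos: [0.5789, 0.0101, 0.0438]
eef_rot: [0.089, 0.996, -0.0, -0.0]
contact_force: [-1.3, -1.5, 0.8]
opening: 0.397
finger_force: 19.9
```

```bash
sed -i 's/print(.tool fix./print("F",locf(s["contact_force"]+np.r_[V[:2],0]).round(1),&/;' h.py; sed -i "s/print(\"F\",\(.*\),print('tool fix'/print(\"F\",\1,'tool fix'/" h.py; grep -n "tool fix" h.py; python3 -c "
from h import *
barrel()"
```

```text
39:    print("F",locf(s["contact_force"]+np.r_[V[:2],0]).round(1),'tool fix',t.round(4),'barrel y0',r[0].round(4),'yaw',r[1].round(3),'z0',r[2].round(4),'pitch',r[3].round(3),'xmax',np.percentile(u[ok,0],[98,99.5]).round(4),ok.sum(),len(u))
F [-0.7 -0.8  2. ] tool fix [-0.0001  0.      0.0438] barrel y0 0.001 yaw -0.012 z0 0.06 pitch 0.001 xmax [0.0599 0.0605] 435 589
```

Emit:
step_arm(
  motion=[
    {"wx":0,"wy":0,"wz":0,"dx":0.01,"dy":0,"dz":0,"claw":30},
    {"wx":0,"wy":0,"wz":0,"dx":0.015,"dy":0,"dz":0,"claw":30},
    {"wx":0,"wy":0,"wz":0,"dx":0.015,"dy":0,"dz":0,"claw":30},
  ],
)

```text
clock: 10.55
tool_pos: [0.5789, 0.0101, 0.0439]
eef_rot: [0.089, 0.996, -0.0, 0.001]
contact_force: [2.9, -2.3, -0.5]
opening: 0.395
finger_force: 20.0
```

```bash
python3 -c "
from h import *
barrel();barrel()"
```

```text
F [ 4.  -2.7 -0.6] tool fix [-0.0001  0.0001  0.0439] barrel y0 0.0011 yaw -0.014 z0 0.06 pitch -0.002 xmax [0.0601 0.0609] 449 598
F [ 2.8 -1.6 -0.6] tool fix [-0.0001  0.0002  0.0439] barrel y0 0.0012 yaw -0.014 z0 0.0601 pitch -0.001 xmax [0.0599 0.0604] 444 596
```

Emit:
step_arm(
  motion=[
    {"wx":0,"wy":0,"wz":0,"dx":0,"dy":-0.01,"dz":0.015,"claw":30},
    {"wx":0,"wy":0,"wz":0,"dx":0,"dy":-0.01,"dz":0.03,"claw":30},
    {"wx":0,"wy":0,"wz":0,"dx":0,"dy":-0.01,"dz":0.03,"claw":30},
  ],
)

```text
clock: 10.95
tool_pos: [0.579, 0.0101, 0.0428]
eef_rot: [0.089, 0.996, 0.0, 0.001]
contact_force: [-0.1, -1.7, 11.0]
opening: 0.395
finger_force: 19.4
```

```bash
python3 -c "
from h import *
barrel();barrel()"
```

```text
F [ 1.4 -0.6  9.4] tool fix [-0.0001  0.      0.0428] barrel y0 0.0011 yaw -0.011 z0 0.0598 pitch 0.0 xmax [0.0599 0.0605] 440 591
F [ 0.6 -1.1 10.3] tool fix [-0.0001  0.0001  0.0428] barrel y0 0.0011 yaw -0.013 z0 0.0599 pitch -0.002 xmax [0.06   0.0606] 434 593
```

```bash
python3 -c "
from h import *
im,d=shot('side');shot('top')
cv2.imwrite('pics/f1.png',cv2.resize(im[150:270,260:400,::-1],(700,600),interpolation=cv2.INTER_CUBIC))
for n in('side','top'):
    q=locf(cloud(n,np.load(n+'.npz')['d']).reshape(-1,3))
    g=q[(q[:,2]>.055)&(q[:,2]<.092)&(q[:,0]>-.08)&(q[:,0]<-.057)&(abs(q[:,1])<.046)]
    for a in np.arange(-.045,.045,.01):
        k=g[(g[:,1]>a)&(g[:,1]<a+.01)]
        if len(k): print(n,a.round(3),len(k),np.median(k,0).round(4))
"
```

```text
top -0.045 7 [-0.063  -0.0355  0.0718]
top -0.035 23 [-0.0653 -0.0299  0.0806]
top -0.025 21 [-0.0659 -0.0193  0.0855]
top -0.015 18 [-0.0644 -0.01    0.0845]
top -0.005 18 [-0.0634 -0.      0.0848]
```

View pics/f1.png

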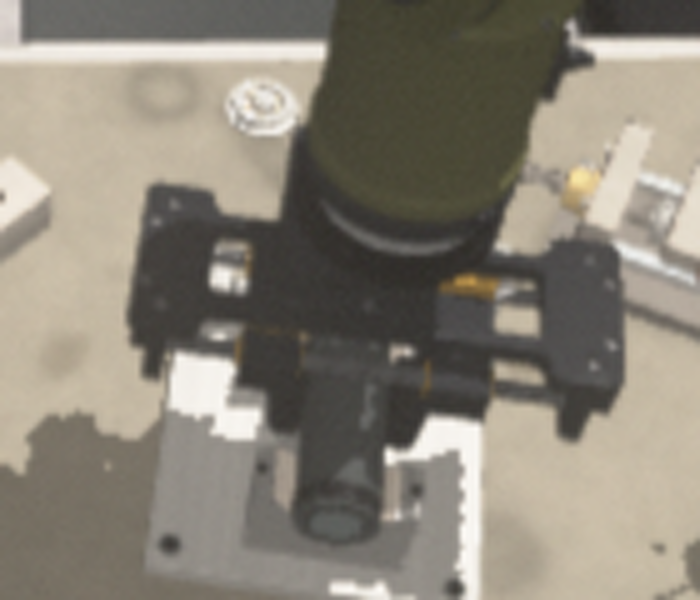

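The crop shows the barrel lying in the V between the fingers, grooved end at (335,515). The gate is hidden from this side, so I'll check its top edge with the top camera.

```bash
python3 -c "
from h import *
P=[]
for i in range(5):
    im,d=shot('top');q=locf(cloud('top',d).reshape(-1,3))
    P.append(q[(q[:,2]>.08)&(q[:,2]<.092)&(q[:,0]>-.085)&(q[:,0]<-.05)&(q[:,1]>-.046)&(q[:,1]<.01)])
g=np.concatenate(P);l=cv2.fitLine(g[:,:2].astype(np.float32),cv2.DIST_HUBER,0,.0005,.001).ravel()
a=np.arctan(l[0]/l[1]);print(a,len(g),l)
for y in np.arange(-.045,.01,.006):
    k=g[(g[:,1]>y)&(g[:,1]<y+.006)]
    if len(k):print(y.round(3),len(k),k[:,0].mean().round(4),k[:,0].min().round(4),k[:,0].max().round(4))
s=get_state();print(s['clock'],s['contact_force'])
"
```

```text
0.0036989015 269 [ 0.00369889  0.99999315 -0.06337318 -0.01756513]
-0.039 18 -0.0632 -0.0665 -0.0601
-0.033 41 -0.0634 -0.0663 -0.0598
-0.027 36 -0.063 -0.0662 -0.0601
-0.021 43 -0.0635 -0.0663 -0.0601
-0.015 36 -0.0631 -0.0664 -0.0596
-0.009 42 -0.0633 -0.0663 -0.0502
-0.003 41 -0.0614 -0.0661 -0.051
0.003 12 -0.0612 -0.0652 -0.0521
11.4 [ 0.72230879 -2.84929607  9.80184462]
```

```bash
python3 -c "
from h import *
print(workorder.finish_job());print(get_state()['contact_force'])"
```

```text
the job is handed in; nothing more can be done
None
the job is handed in; nothing more can be done
```

I handed the job in with the gate shut (about 0.004 rad measured) and the long barrel in the V, nose against the gate and held down with about 10 N; no verdict came back.

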